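# Set the coffee grinder and hold its keyed lid down to grind

## Task

Make coffee for two at the breakfast table: on the grinder's key pad press the round on key, then the coarse-grind key, then the two-cups key, each fully down and one at a time. Then turn the lid by its knurled collar, pressing down, until the keyways inside its skirt drop over the bowl's pins, push it fully home against the sprung switch ring so that it grinds, and finish still holding it pushed down with the gripper on the lid. Do not press the fine or the one-cup key, and leave the other things on the table where they stand.

Things in the scene. Friction and masses are not known exactly. Their poses are not given: they have to be found in the camera images.
- grinder: Fixed low aluminium coffee grinder, a block 125 (x) x 250 (y) x 80 mm high. Origin: centre of its underside on the table; z up, y lengthwise. On the +y end stands the bowl with the black lid (axis at x 0, y +62 mm); on the -y end the black key pad with five grey keys lies flat on top (centre y -66 mm). The -x long side is its front, facing the robot.
- bowl_axis (a point): Fixed point on the upright axis of bowl and lid, level with the bowl's rim, 130 mm above the table. The steel bowl's neck is 58 mm across and carries three round pins, 6 mm thick and 120 degrees apart, hidden from above by the lid. The bowl stands in the grinder at any angle: where its pins are is not known and must be felt.
- lid: Loose lid, about 0.24 kg, 64 mm high: black skirt and shoulder 80 mm across and 34 mm high; on top a steel knurled collar 58 mm across and 30 mm high. Origin: centre of the skirt's lower rim. Three keyways 10 mm wide, 120 degrees apart, run up inside the skirt. At the start it sits upright over the bowl's neck, not keyed: its rim rests on the pins, 118 mm above the table.
- lid_grip (a point): Point on the lid's axis in the collar, 56 mm above the rim: TCP place for a grasp from above, any finger direction. Turned clockwise seen from above by 20 to 75 degrees (it varies) under a push of 3 to 10 N, the lid drops 10 mm over the pins (to within about 3 degrees) onto the switch ring, then turns no more; pushed 6 mm further it is home (rim at 102 mm).
- switch_ring (a joint): Black sprung ring, 79 mm across, round the bowl's neck under the lid's rim; value 0 when up, 0.006 m when pushed fully down (lid home, grinder running). It takes about 5 N to start and 10.5 N at the bottom, and springs up when let go, lifting the lid.
- key_on (a joint): Spring key: 0 when up, 0.005 m when fully down; about 2 N to start and 5 N at the bottom. All five keys are alike in this and stand 7 mm proud of the deck.
- key_on_top (a point): Centre of the top of the on key, the only round key, 24 mm across, in the middle of the key pad (grinder x = 0, y = -66 mm); top 87 mm above the table.
- key_coarse (a joint): Coarse-grind key: 0 up, 0.005 m down.
- key_coarse_top (a point): Centre of the top of the coarse-grind key, a 20 mm square with three big raised dots, in the front row at the end away from the bowl (grinder x = -34, y = -93 mm); top 87 mm above the table.
- key_two_cups (a joint): Two-cups key: 0 up, 0.005 m down.
- key_two_cups_top (a point): Centre of the top of the two-cups key, a 20 mm square with two raised bars, in the back row (grinder's +x side) at the end away from the bowl (grinder x = +34, y = -93 mm); top 87 mm above the table.
- key_fine (a joint): Fine-grind key, not wanted: 20 mm square with nine tiny dots, front row next to the bowl (grinder x = -34, y = -39 mm). 0 up, 0.005 m down.
- key_one_cup (a joint): One-cup key, not wanted: 20 mm square with one raised bar, back row next to the bowl (grinder x = +34, y = -39 mm). 0 up, 0.005 m down.
- cup: Bystander: white coffee cup on a saucer 124 mm across, 62 mm high; origin under its centre. It stands in front of the grinder's bowl.
- spoon: Bystander: steel teaspoon 140 mm long lying in front of the key pad.
- creamer: Bystander: white milk jug 72 mm across, 90 mm high, behind the key pad.
- bean_jar: Bystander: amber glass jar 80 mm across, 115 mm high, behind the bowl.
- sugar_bowl: Bystander: white lidded sugar bowl 88 mm across, 102 mm high, at the left of the table.
- egg_cup: Bystander: egg in a white egg cup, 48 mm across, 81 mm high, at the right of the table.
- jam_jar: Bystander: glass jam jar 64 mm across, 85 mm high, at the right of the table.
Things that resemble listed ones, but are neither listed nor needed, are in the scene too. Leave any brown or pink look-alike of the lid alone.

How it is judged:
By the outcome, as a careful person would: the job done as asked, in the order asked, and still so for the second after the job is handed in, while the arm keeps its last pose, push and grip.
It also fails if it takes over 48 s, if anything falls off the work surface, if the arm or the gripper's body presses on something with over 40 N, if the wrist force passes 120 N, or if a joint passes its speed limit or range.

## Robot

A 6-joint arm with a two-finger parallel gripper is mounted at the origin on the work surface. World frame = base frame: x ahead of the robot, y to its left, z up, the work surface at z = 0. Lengths are in m, angles in rad, forces in N, time in s.
With the tool pointing down it reaches from about 0.35 to 0.975 m from the base axis. Payload 4.9 kg.
Tool frame: the origin (TCP) lies between the finger pads, 19 mm behind the fingertips; this is the grasp point; z points along the fingers, y is the line along which they close (so a half turn about z gives the same grasp; the last joint's range is limited). The gripper opens to 85 mm and grips with 20 to 120 N. Pads are 22 mm wide; open, the fingers measure 114 mm over their backs; the gripper's body (76 mm by 85 mm) begins 54 mm behind the grasp point. The pads swing forward as they close: fully open they stand 13 mm farther back than shut.
Start: joints at [-1.3, 0.053, 1.613, -0, 1.476, -0.119], TCP at [0.237, -0.578, 0.25] pointing down, gripper open.
Joint ranges: [-3.01, 3.01], [-1.01, 2.22], [0.06, 2.58], [-1.02, 4.17], [0.09, 2.62], [-3.14, 3.14]. Speed limits (rad/s): [2.57, 2.57, 3.14, 3.14, 3.14, 3.14].

## Interface

Orientations are given as a rotation vector (axis times angle).
In Python, from station import get_obs, optics, ctrl gives the robot as it stands.
- The arm moves only by the shell command python3 -m pendant 'ROWS' [FORCE]. ROWS is JSON, a list of rows, each a list of 3 entries, a list of its own where there are three numbers: the shift along the tool's x, y, z in mm, then the turn, a rotation vector about the tool's x, y, z in rad, then the opening, from 0 (shut) to 1 (fully open). A call has 1 to 12 rows; each row shifts and turns the commanded pose from where the row before left it, along the tool's axes as they then stand; what a row does not reach is not made up. A row lasts 1/12 s, in which the tool goes at most 41.7 mm and 7.16 degrees, less where a joint would pass 70% of its speed; a pose out of reach is approached as far as the arm can. A call is refused whole if a number of a shift passes 41.7 or a number of a turn 0.125, either way. A call with a gripper value outside its range is refused whole. The fingers move at their own pace and stop on an object; FORCE is the grip in N (left out, the last holds). Time passes only in rows, so rows that do not move let the fingers close. It gives the time, the measured TCP pose, the force, the opening and the grip force at its end, in the units of the state.
- get_obs(): the state, without advancing time (a new reading comes with each control period).
- optics.get_image(name): name is "scene" or "top"; returns the picture (384x512x3 uint8, red, green, blue); there is no depth.
- optics.camera_model(name): a dict with "fx", "fy", "cx", "cy" (pixels), "cam_to_world" (4x4, takes a point from camera to world coordinates). Camera axes: x right, y up, looking along -z (the intrinsics and any distortion apply to the point x, -y, -z); pixel columns grow to the right and rows downward; lengths in m; the calibration is good to about 2 mm. A picture is of the moment at which its call begins. camera_model takes no time and is no camera call.
- ctrl.finish_job(): hands the job in; it is judged then, once.
The state is a dict: "t": time; "q": joint angles; "dq": joint speeds; "effort": joint torques, N m; "tool_pos": TCP position; "tool_rot": TCP orientation; "contact_force": force on the tool from outside, world axes, zero at the start; "wrist_torque": the same for the moment, N m; "opening": finger opening in m; "grip_force": force on a finger pad.
Only numpy, scipy, OpenCV 4.12 (cv2) and the standard library are available. Lean on these libraries where they do the work, as an engineer would, in place of code of your own. Each camera call takes 0.05 s, during which the arm holds its last target. There are 200 camera calls.

## Working session

There is one attempt and no reset: what is moved stays moved. The work goes in short steps, Python scripts to look and compute and a shell command to move; the robot and the scene stay as the last step left them, time stands still between calls to the robot, and variables do not carry over. Pictures are saved under pics/ and viewed, at most 10 in all, crops included, and the job is handed in when it is done.

```bash
mkdir -p pics; ls
python3 - <<'E'
from station import get_obs, optics, ctrl
import cv2,numpy as np
o=get_obs();print({k:np.round(v,3).tolist() for k,v in o.items()})
for n in("scene","top"):
    im=optics.get_image(n);cv2.imwrite(f"pics/{n}0.png",im[:,:,::-1]);
    m=optics.camera_model(n);print(n,{k:np.round(v,4).tolist() if not isinstance(v,str) else v for k,v in m.items()})
E
```

```text
pics
{'t': 0.0, 'q': [-1.3, 0.053, 1.614, -0.0, 1.476, -0.119], 'dq': [-0.0, -0.001, -0.0, 0.0, 0.001, 0.001], 'effort': [-0.0, -39.369, -37.017, -0.0, 0.007, 0.0], 'tool_pos': [0.237, -0.578, 0.249], 'tool_rot': [-3.08, -0.608, 0.0], 'contact_force': [0.47, -0.202, 0.952], 'wrist_torque': [0.008, 0.015, -0.034], 'grip_force': 0.0, 'opening': 0.085}
scene {'fx': 350.9053, 'fy': 350.9053, 'cx': 255.5968, 'cy': 184.648, 'cam_to_world': [[0.7401, -0.5739, 0.3505, 0.898], [0.6724, 0.6269, -0.3934, -0.4838], [0.006, 0.5269, 0.8499, 1.1462], [0.0, 0.0, 0.0, 1.0]]}
top {'fx': 372.4195, 'fy': 372.4195, 'cx': 252.2082, 'cy': 192.7967, 'cam_to_world': [[-0.0125, 0.9987, -0.0504, 0.4353], [-0.9996, -0.0112, 0.0262, 0.0028], [0.0256, 0.0507, 0.9984, 1.1554], [0.0, 0.0, 0.0, 1.0]]}
```

View pics/top0.png

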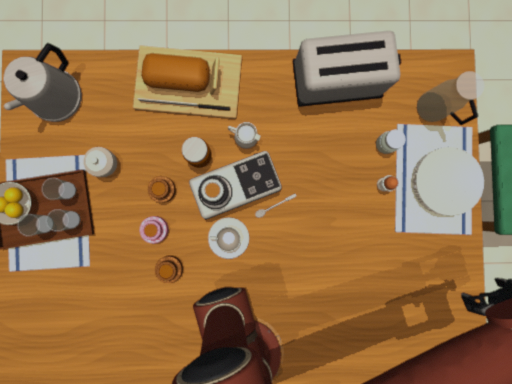

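View pics/scene0.png

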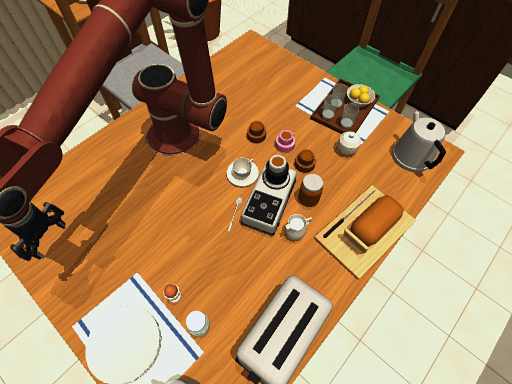

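Top view: the lid with steel collar is at (214,190) on the grinder, and the key pad is at (257,177). The look-alikes are brown at (161,189) and (168,269), and pink at (153,229). I choose the black lid at (214,190) and check it in a close crop.

```bash
cat > h.py <<'E'
import cv2,numpy as np
from station import get_obs, optics, ctrl
def ray(n,u,v):
    m=optics.camera_model(n);T=np.array(m["cam_to_world"])
    d=np.array([(u-m["cx"])/m["fx"],-(v-m["cy"])/m["fy"],-1]);return T[:3,3],T[:3,:3]@d
def onz(n,u,v,z):
    o,d=ray(n,u,v);return (o+d*(z-o[2])/d[2])
def proj(n,p):
    m=optics.camera_model(n);T=np.array(m["cam_to_world"]);c=T[:3,:3].T@(np.array(p)-T[:3,3])
    return np.array([m["cx"]-m["fx"]*c[0]/c[2],m["cy"]+m["fy"]*c[1]/c[2]])
E
python3 - <<'E'
from h import *
a=cv2.imread("pics/top0.png")[145:225,180:290];b=cv2.imread("pics/scene0.png")[145:240,225:310]
A=cv2.resize(a,None,fx=4,fy=4,interpolation=2);B=cv2.resize(b,None,fx=4,fy=4,interpolation=2)
H=max(A.shape[0],B.shape[0]);p=lambda i:cv2.copyMakeBorder(i,0,H-i.shape[0],0,0,0)
cv2.imwrite("pics/c0.png",np.hstack([p(A),p(B)]))
for n,box in(("top",(235,145,290,205)),("scene",(235,185,300,235))):
    im=cv2.imread(f"pics/{n}0.png");x0,y0,x1,y1=box
    m=(im.max(2)<75).astype(np.uint8);k=np.zeros_like(m);k[y0:y1,x0:x1]=m[y0:y1,x0:x1]
    k=cv2.morphologyEx(k,cv2.MORPH_CLOSE,np.ones((5,5)))
    c=max(cv2.findContours(k,0,2)[0],key=cv2.contourArea);(u,v),s,an=cv2.minAreaRect(c)
    M=cv2.moments(c);print(n,(u,v),s,an,M["m10"]/M["m00"],M["m01"]/M["m00"])
    P=np.array([onz(n,*q,.081)[:2] for q in cv2.boxPoints(((u,v),s,an))]);print(np.round(P,4).tolist(),P.mean(0), "centroid",onz(n,M["m10"]/M["m00"],M["m01"]/M["m00"],.081))
E
```

```text
top (256.29840087890625, 175.81805419921875) (34.294029235839844, 34.61793899536133) 68.62937927246094 256.33867616503414 175.82650638171563
[[0.5673, 0.0266], [0.6033, -0.0674], [0.5098, -0.1023], [0.4743, -0.0085]] [ 0.53869341 -0.03787925] centroid [ 0.53855081 -0.03793361  0.081     ]
scene (266.68939208984375, 204.18280029296875) (36.64237976074219, 54.90283203125) 21.370620727539062 265.3564668769716 208.8452506133894
[[0.5209, -0.1386], [0.4328, 0.0598], [0.561, 0.0993], [0.6366, -0.0981]] [ 0.53779612 -0.01939502] centroid [ 0.54888868 -0.04024663  0.081     ]
```

View pics/c0.png

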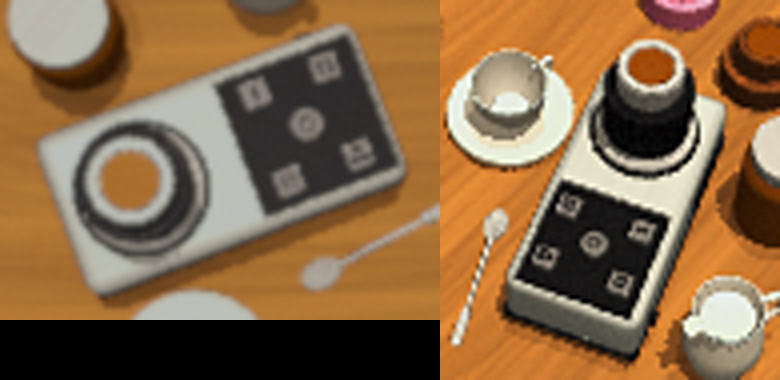

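The crop confirms it: the black lid is on the grinder, with its collar around (212,190) in the top image. The on key is at (256.5,176), coarse at about (269,183) and two-cups at (261,161.5). Next I locate the keys precisely in both views and fit the grinder pose.

Run:
```python
from h import *
from scipy.optimize import least_squares
G={"on":(0,-.066,.087),"co":(-.034,-.093,.087),"tw":(.034,-.093,.087),"fi":(-.034,-.039,.087),"one":(.034,-.039,.087),"lid":(0,.062,.182)}
seed={"top":{"on":(256.4,175.9),"co":(269,183),"tw":(261,161.4),"fi":(252,189.6),"one":(243.7,168.4)},
"scene":{"on":(225+154/4,145+242/4),"co":(225+104/4,145+256/4),"tw":(225+180/4,145+281/4),"fi":(225+130/4,145+206/4),"one":(225+202/4,145+230/4)}}
obs=[]
for n in seed:
    g=cv2.cvtColor(cv2.imread(f"pics/{n}0.png"),6).astype(float)
    for k,(u,v) in seed[n].items():
        for _ in range(5):
            yy,xx=np.mgrid[:g.shape[0],:g.shape[1]];w=np.clip(g-60,0,110)*(np.hypot(xx-u,yy-v)<5.5)
            u,v=(w*xx).sum()/w.sum(),(w*yy).sum()/w.sum()
        obs.append((n,k,u,v))
def W(p,q):
    c,s=np.cos(p[2]),np.sin(p[2]);return [p[0]+c*q[0]-s*q[1],p[1]+s*q[0]+c*q[1],q[2]]
for cams in(["top"],["scene"],["top","scene"]):
    f=lambda p:np.concatenate([proj(n,W(p,G[k]))-(u,v) for n,k,u,v in obs if n in cams])
    r=least_squares(f,[.51,.03,-.35 if 0 else -.36+0])
    print(cams,r.x,np.abs(r.fun).max().round(2))
    if len(cams)==1: pass
    for k in("on","co","tw","lid"):print(k,np.round(W(r.x,G[k]),4))
# lid collar check by steel ring/orange disc centre
for n,c in(("top",(180+130/4,145+180/4)),("scene",(225+211/4,145+67/4))):print(n,onz(n,*c,.182),proj(n,W(r.x,G["lid"])))
print(cv2.Rodrigues(np.array(get_obs()["tool_rot"]))[0].round(3))
```

```text
['top'] [0.51585963 0.02450908 0.35928522] 0.12
on [ 0.5391 -0.0373  0.087 ]
co [ 0.5167 -0.0745  0.087 ]
tw [ 0.5804 -0.0506  0.087 ]
lid [0.4941 0.0826 0.182 ]
['scene'] [0.50675013 0.02087883 0.35372479] 3.96
on [ 0.5296 -0.041   0.087 ]
co [ 0.5071 -0.0781  0.087 ]
tw [ 0.5709 -0.0546  0.087 ]
lid [0.4853 0.079  0.182 ]
['top', 'scene'] [0.5122173  0.02288315 0.3564957 ] 5.6
on [ 0.5353 -0.039   0.087 ]
co [ 0.5128 -0.0761  0.087 ]
tw [ 0.5765 -0.0524  0.087 ]
lid [0.4906 0.081  0.182 ]
top [0.4928447  0.08094183 0.182     ] [212.48964052 190.86602158]
scene [0.49430815 0.08025437 0.182     ] [277.04820385 161.01126673]
[[ 0.925  0.38  -0.   ]
 [ 0.38  -0.925  0.002]
 [ 0.    -0.002 -1.   ]]
```

```bash
cat >> h.py <<'E'
KEY={"on":(.5391,-.0373,.087),"co":(.5167,-.0745,.087),"tw":(.5804,-.0506,.087),"lid":(.4935,.0817,.174)}
def to(name,dz=0):
    o=get_obs();R=cv2.Rodrigues(np.array(o["tool_rot"]))[0];t=np.array(KEY[name])+[0,0,dz]
    e=cv2.Rodrigues(R.T@np.array([[np.cos(.3593),np.sin(.3593),0],[np.sin(.3593),-np.cos(.3593),0],[0,0,-1.]]).T.T)[0].ravel()
    print(name,"mm",(R.T@(t-o["tool_pos"])*1000).round(1),"turn to grinder-aligned",e.round(3),"q",np.round(o["q"],2),"F",np.round(o["contact_force"],1),"t",o["t"])
E
python3 -m pendant '[[[32,-26,0],[0,0,0],0],[[32,-26,0],[0,0,0],0],[[32,-26,0],[0,0,0],0],[[32,-26,0],[0,0,0],0],[[32,-26,0],[0,0,0],0],[[32,-26,0],[0,0,0],0],[[32,-26,0],[0,0,0],0],[[32,-26,0],[0,0,0],0],[[32,-26,0],[0,0,0],0],[[32,-26,0],[0,0,0],0],[[32,-26,0],[0,0,0],0],[[32,-26,0],[0,0,0],0]]' 20
python3 -c "
from h import *
to('on',.03)"
```

```text
t: 1.1
tool_pos: [0.4744, -0.1415, 0.2497]
tool_rot: [-3.082, -0.608, 0.0]
contact_force: [1.0, -0.9, -1.3]
opening: 0.0002
grip_force: 0.0
on mm [ 99.4 -71.8 132.7] turn to grinder-aligned [-0.    0.    0.03] q [-0.44 -0.27  1.91 -0.    1.5   0.74] F [ 1.  -0.9 -1.3] t 1.1
```

```bash
python3 -m pendant '[[[25,-18,0],[0,0,0.03],0],[[25,-18,20],[0,0,0],0],[[25,-18,25],[0,0,0],0],[[25,-18,25],[0,0,0],0],[[0,0,30],[0,0,0],0],[[0,0,20],[0,0,0],0],[[0,0,8],[0,0,0],0],[[0,0,0],[0,0,0],0],[[0,0,0],[0,0,0],0]]'
python3 -c "
from h import *
to('on',.019)
cv2.imwrite('pics/top1.png',optics.get_image('top')[:,:,::-1]);cv2.imwrite('pics/s1.png',optics.get_image('scene')[:,:,::-1])
a=cv2.imread('pics/top1.png')[135:235,180:300];b=cv2.imread('pics/s1.png')[130:240,210:310]
r=lambda i:cv2.resize(i,(400,400*i.shape[0]//i.shape[1]),interpolation=2)
A,B=r(a),r(b);H=max(A.shape[0],B.shape[0]);p=lambda i:cv2.copyMakeBorder(i,0,H-i.shape[0],0,0,0)
cv2.imwrite('pics/c1.png',np.hstack([p(A),p(B)]))
"
```

```text
t: 1.85
tool_pos: [0.5417, -0.0407, 0.1223]
tool_rot: [-3.091, -0.561, 0.0]
contact_force: [-0.5, -0.3, -0.1]
opening: 0.0001
grip_force: 0.0
on mm [-1.2 -4.1 16.3] turn to grinder-aligned [-0. -0.  0.] q [-0.21 -0.03  1.91  0.    1.25  1.  ] F [-0.5 -0.3 -0.1] t 1.85
```

View pics/c1.png

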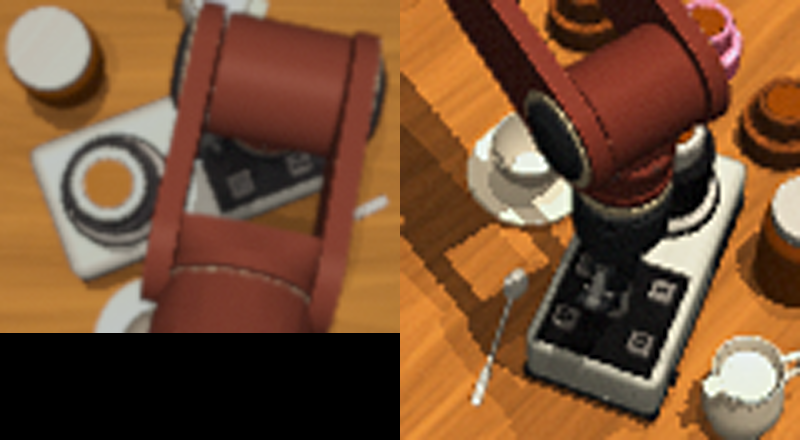

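The crop shows the shut fingertips above the round key (about (600,285) in the right half), clear of the four square keys. Next I press it.

```bash
python3 -m pendant '[[[-1.2,-4,0],[0,0,0],0],[[0,0,8],[0,0,0],0],[[0,0,5],[0,0,0],0],[[0,0,3],[0,0,0],0],[[0,0,2],[0,0,0],0],[[0,0,0],[0,0,0],0],[[0,0,0],[0,0,0],0]]'
```

```text
t: 2.53
tool_pos: [0.5388, -0.0372, 0.104]
tool_rot: [-3.091, -0.562, 0.002]
contact_force: [-2.6, 0.4, 2.8]
opening: -0.0
grip_force: 1.3
```

```bash
python3 -m pendant '[[[0,0,2],[0,0,0],0],[[0,0,1.5],[0,0,0],0],[[0,0,0],[0,0,0],0],[[0,0,0],[0,0,0],0]]'; python3 -m pendant '[[[0,0,1.5],[0,0,0],0],[[0,0,0],[0,0,0],0],[[0,0,0],[0,0,0],0]]'
```

```text
t: 2.87
tool_pos: [0.5392, -0.0372, 0.1009]
tool_rot: [3.091, 0.562, 0.0]
contact_force: [-1.8, 1.0, 4.2]
opening: 0.0
grip_force: 2.3
t: 3.12
tool_pos: [0.5394, -0.0372, 0.1006]
tool_rot: [3.091, 0.562, -0.0]
contact_force: [-5.7, 0.2, 11.1]
opening: 0.0001
grip_force: 5.8
```

The on key bottomed (11 N with no more travel). Next is the coarse key.

```bash
python3 -m pendant '[[[0,0,-10],[0,0,0],0],[[0,0,-15],[0,0,0],0],[[-17,13.5,0],[0,0,0],0],[[-17,13.5,0],[0,0,0],0],[[0,0,0],[0,0,0],0],[[0,0,0],[0,0,0],0]]'; python3 -c "
from h import *
to('co',.014)"
```

```text
t: 3.62
tool_pos: [0.5165, -0.0748, 0.1238]
tool_rot: [-3.091, -0.559, -0.001]
contact_force: [-0.3, -0.1, 0.1]
opening: 0.0003
grip_force: 0.0
co mm [ 0.3 -0.2 22.8] turn to grinder-aligned [-0.    -0.    -0.001] q [-0.29 -0.08  1.96  0.    1.26  0.93] F [-0.3 -0.1  0.1] t 3.6167
```

```bash
python3 -m pendant '[[[0,0,10],[0,0,0],0],[[0,0,6],[0,0,0],0],[[0,0,3],[0,0,0],0],[[0,0,2],[0,0,0],0],[[0,0,2],[0,0,0],0],[[0,0,1],[0,0,0],0],[[0,0,0],[0,0,0],0],[[0,0,0],[0,0,0],0]]'
```

```text
t: 4.28
tool_pos: [0.5165, -0.0738, 0.1007]
tool_rot: [-3.089, -0.563, 0.002]
contact_force: [-5.3, 1.9, 7.8]
opening: 0.0001
grip_force: 3.8
```

```bash
python3 -m pendant '[[[0,0,1],[0,0,0],0],[[0,0,0],[0,0,0],0],[[0,0,0],[0,0,0],0]]'; python3 -m pendant '[[[0,0,-10],[0,0,0],0],[[0,0,-15],[0,0,0],0],[[34,0,0],[0,0,0],0],[[34,0,0],[0,0,0],0],[[0,0,0],[0,0,0],0],[[0,0,0],[0,0,0],0]]'; python3 -c "
from h import *
to('tw',.014)"
```

```text
t: 4.53
tool_pos: [0.5165, -0.0738, 0.1006]
tool_rot: [-3.089, -0.563, 0.003]
contact_force: [-7.8, 2.8, 12.4]
opening: 0.0001
grip_force: 6.3
t: 5.03
tool_pos: [0.5813, -0.0499, 0.1237]
tool_rot: [3.09, 0.565, -0.001]
contact_force: [-1.0, -0.1, -0.6]
opening: 0.0001
grip_force: 0.0
tw mm [-1.1  0.3 22.7] turn to grinder-aligned [-0.     0.     0.002] q [-0.21  0.07  1.82 -0.    1.26  1.  ] F [-1.  -0.1 -0.6] t 5.0333
```

```bash
python3 -m pendant '[[[-1,0,10],[0,0,0],0],[[0,0,6],[0,0,0],0],[[0,0,3],[0,0,0],0],[[0,0,2],[0,0,0],0],[[0,0,2],[0,0,0],0],[[0,0,1.5],[0,0,0],0],[[0,0,0.5],[0,0,0],0],[[0,0,0],[0,0,0],0],[[0,0,0],[0,0,0],0]]'
```

```text
t: 5.78
tool_pos: [0.5785, -0.051, 0.1006]
tool_rot: [-3.09, -0.562, 0.004]
contact_force: [-8.1, 1.2, 11.6]
opening: -0.0001
grip_force: 5.9
```

All three keys are done. I raise the arm and move over the lid, open and pre-turned counter-clockwise to leave room for the turn.

```bash
python3 -m pendant '[[[0,0,-15],[0,0,0],0],[[0,0,-35],[0,0,0],0],[[0,0,-40],[0,0,0],0.5],[[0,0,-40],[0,0,0],1],[[0,0,-25],[0,0,0],1],[[0,0,0],[0,0,-0.12],1],[[0,0,0],[0,0,-0.12],1],[[0,0,0],[0,0,-0.12],1],[[0,0,0],[0,0,-0.12],1],[[0,0,0],[0,0,-0.12],1],[[0,0,0],[0,0,-0.12],1],[[0,0,0],[0,0,0],1]]'; python3 -c "
from h import *
to('lid',.065)"
```

```text
t: 6.78
tool_pos: [0.5794, -0.051, 0.2538]
tool_rot: [2.693, 1.617, 0.001]
contact_force: [0.6, -0.2, 0.1]
opening: 0.0853
grip_force: 0.0
lid mm [  76.7 -138.2   14.7] turn to grinder-aligned [ 0.    -0.     0.722] q [-0.22 -0.05  1.71 -0.    1.48  0.27] F [ 0.6 -0.2  0.1] t 6.7833
```

```bash
python3 -m pendant '[[[19,-34.5,0],[0,0,0],1],[[19,-34.5,0],[0,0,0],1],[[19,-34.5,0],[0,0,0],1],[[19.7,-34.7,0],[0,0,0],1],[[0,0,20],[0,0,0],1],[[0,0,20],[0,0,0],1],[[0,0,20],[0,0,0],1],[[0,0,12],[0,0,0],1],[[0,0,0],[0,0,0],1],[[0,0,0],[0,0,0],1]]'; python3 -c "
from h import *
to('lid',0)
i=optics.get_image('scene')[:,:,::-1];cv2.imwrite('pics/c2.png',cv2.resize(i[110:220,220:340],None,fx=5,fy=5,interpolation=2))"
```

```text
t: 7.62
tool_pos: [0.4935, 0.0818, 0.1816]
tool_rot: [-2.696, -1.612, 0.002]
contact_force: [0.0, 0.3, 0.6]
opening: 0.0855
grip_force: 0.0
lid mm [-0.1  0.1  7.6] turn to grinder-aligned [-0.001  0.001  0.719] q [ 0.02 -0.2   1.97  0.    1.37  0.51] F [0.  0.3 0.6] t 7.6167
```

View pics/c2.png

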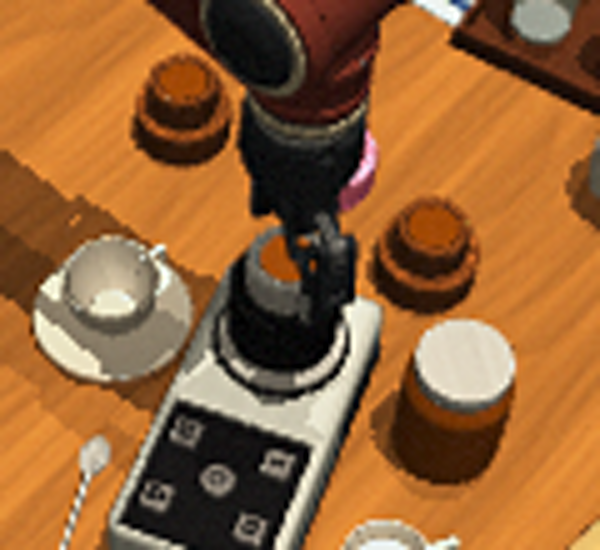

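The lid is between the open fingers, with the near finger in front of the collar at crop (325,260). I lower 7 mm and grip.

```bash
python3 -m pendant '[[[0,0,7.5],[0,0,0],1],[[0,0,0],[0,0,0],1],[[0,0,0],[0,0,0],0.6],[[0,0,0],[0,0,0],0.5],[[0,0,0],[0,0,0],0.5],[[0,0,0],[0,0,0],0.5],[[0,0,0],[0,0,0],0.5],[[0,0,0],[0,0,0],0.5]]' 50; python3 -c "
from h import *
to('lid',0);print(get_obs()['wrist_torque'])"
```

```text
t: 8.33
tool_pos: [0.4943, 0.082, 0.1754]
tool_rot: [2.694, 1.615, 0.002]
contact_force: [-0.7, 0.6, 4.8]
opening: 0.0571
grip_force: 53.5
lid mm [-0.7 -0.5  1.4] turn to grinder-aligned [ 0.001 -0.001  0.721] q [ 0.02 -0.19  1.97  0.    1.36  0.51] F [-0.7  0.6  4.8] t 8.3333
[0.05554977 0.0919437  0.00376576]
```

```bash
python3 -m pendant '[[[0,0,0.5],[0,0,0.05],0.5],[[0,0,0],[0,0,0.05],0.5],[[0,0,0],[0,0,0.05],0.5],[[0,0,0],[0,0,0.05],0.5],[[0,0,0],[0,0,0.05],0.5],[[0,0,0],[0,0,0.05],0.5]]';python3 -c "
from h import *
to('lid',0);print(get_obs()['wrist_torque'])"
```

```text
t: 8.83
tool_pos: [0.4943, 0.082, 0.1753]
tool_rot: [2.906, 1.191, 0.002]
contact_force: [-0.8, -0.5, 3.7]
opening: 0.0566
grip_force: 53.7
lid mm [-0.8 -0.4  1.3] turn to grinder-aligned [ 0.001 -0.001  0.419] q [ 0.02 -0.19  1.97 -0.    1.36  0.81] F [-0.8 -0.5  3.7] t 8.8333
[-0.06327529  0.12012881  0.17021746]
```

```bash
python3 -m pendant '[[[0,0,1],[0,0,0.04],0.5],[[0,0,0],[0,0,0.04],0.5],[[0,0,0],[0,0,0.04],0.5],[[0,0,0],[0,0,0.04],0.5]]';python3 -m pendant '[[[0,0,0],[0,0,0.04],0.5],[[0,0,0],[0,0,0.04],0.5],[[0,0,0],[0,0,0.04],0.5],[[0,0,0],[0,0,0.04],0.5]]'
```

```text
t: 9.17
tool_pos: [0.4932, 0.0819, 0.1722]
tool_rot: [-2.993, -0.955, 0.002]
contact_force: [0.8, 0.0, -2.6]
opening: 0.0566
grip_force: 53.4
t: 9.5
tool_pos: [0.4926, 0.0821, 0.1717]
tool_rot: [-3.058, -0.719, 0.005]
contact_force: [0.4, 0.3, -0.9]
opening: 0.0565
grip_force: 53.8
```

```bash
python3 -c "
from h import *
to('lid',0);print(get_obs()['wrist_torque'])"; python3 -m pendant '[[[0,0,2],[0,0,0],0.5],[[0,0,2],[0,0,0],0.5],[[0,0,0],[0,0,0],0.5],[[0,0,0],[0,0,0],0.5]]';python3 -c "
from h import *
to('lid',0);print(get_obs()['wrist_torque'])"
```

```text
lid mm [ 0.6  0.7 -2.4] turn to grinder-aligned [-0.001  0.003  0.103] q [ 0.02 -0.19  1.98 -0.    1.36  1.13] F [ 0.4  0.3 -0.9] t 9.5
[0.00831422 0.37357287 1.33291887]
t: 9.83
tool_pos: [0.4926, 0.0818, 0.1698]
tool_rot: [3.058, 0.72, -0.006]
contact_force: [-6.9, -0.9, 8.3]
opening: 0.0563
grip_force: 54.8
lid mm [ 0.7  0.5 -4.2] turn to grinder-aligned [-0.     0.004  0.103] q [ 0.02 -0.19  1.98 -0.    1.35  1.12] F [-6.9 -0.9  8.3] t 9.8333
[-0.19226927  1.48978079  0.81867595]
```

The yaw torque (1.3 Nm) shows the pins are in the keyways and bearing on their sides. I turn back a little to relieve it, then push.

```bash
python3 -m pendant '[[[0,0,0],[0,0,-0.03],0.5],[[0,0,0],[0,0,-0.03],0.5],[[0,0,0],[0,0,0],0.5]]';python3 -c "
from h import *
to('lid',0);print(get_obs()['wrist_torque'])";python3 -m pendant '[[[0,0,1],[0,0,0],0.5],[[0,0,1],[0,0,0],0.5],[[0,0,0],[0,0,0],0.5]]';python3 -c "
from h import *
to('lid',0);print(get_obs()['wrist_torque'])"
```

```text
t: 10.08
tool_pos: [0.4929, 0.0819, 0.1679]
tool_rot: [-3.036, -0.808, 0.003]
contact_force: [-1.5, -0.7, -2.0]
opening: 0.0565
grip_force: 53.7
lid mm [ 0.4  0.4 -6.1] turn to grinder-aligned [-0.001  0.002  0.161] q [ 0.02 -0.19  1.98 -0.    1.35  1.07] F [-1.5 -0.7 -2. ] t 10.0833
[-0.10298598  0.25696451  0.0510364 ]
t: 10.33
tool_pos: [0.4931, 0.0819, 0.1661]
tool_rot: [-3.036, -0.807, 0.003]
contact_force: [-2.9, -0.4, -3.0]
opening: 0.0563
grip_force: 53.7
lid mm [ 0.3  0.4 -7.9] turn to grinder-aligned [-0.001  0.002  0.16 ] q [ 0.02 -0.18  1.98 -0.    1.35  1.07] F [-2.9 -0.4 -3. ] t 10.3333
[-0.09935107  0.41635295  0.10602029]
```

```bash
python3 -m pendant '[[[0,0,1.5],[0,0,0],0.5],[[0,0,1.5],[0,0,0],0.5],[[0,0,1],[0,0,0],0.5],[[0,0,0],[0,0,0],0.5],[[0,0,0],[0,0,0],0.5]]' 80;python3 -m pendant '[[[0,0,1.5],[0,0,0],0.5],[[0,0,1.5],[0,0,0],0.5],[[0,0,0],[0,0,0],0.5],[[0,0,0],[0,0,0],0.5]]';python3 -c "
from h import *
to('lid',0);print(get_obs()['wrist_torque'])"
```

```text
t: 10.75
tool_pos: [0.4934, 0.082, 0.1642]
tool_rot: [-3.036, -0.807, 0.002]
contact_force: [-6.4, -0.3, 6.5]
opening: 0.0559
grip_force: 85.9
t: 11.08
tool_pos: [0.4935, 0.0821, 0.162]
tool_rot: [-3.036, -0.808, 0.003]
contact_force: [-9.2, 1.0, 11.2]
opening: 0.0558
grip_force: 86.4
lid mm [ -0.2   0.3 -12. ] turn to grinder-aligned [-0.001  0.002  0.161] q [ 0.02 -0.18  1.98 -0.    1.34  1.07] F [-9.2  1.  11.2] t 11.0833
[-0.17069577  1.7668317   0.0303862 ]
```

```bash
python3 -m pendant '[[[-0.9,-0.5,1.5],[0,0,0],0.5],[[0,0,1.5],[0,0,0],0.5],[[0,0,0],[0,0,0],0.5],[[0,0,0],[0,0,0],0.5]]';python3 -m pendant '[[[0,0,1],[0,0,0],0.5],[[0,0,1],[0,0,0],0.5],[[0,0,0],[0,0,0],0.5],[[0,0,0],[0,0,0],0.5]]';python3 -c "
from h import *
to('lid',0);print(get_obs()['wrist_torque'])"
```

```text
t: 11.42
tool_pos: [0.4932, 0.0821, 0.1598]
tool_rot: [3.036, 0.807, 0.001]
contact_force: [-8.4, -0.3, 11.4]
opening: 0.056
grip_force: 86.8
t: 11.75
tool_pos: [0.4934, 0.0821, 0.1597]
tool_rot: [3.036, 0.808, 0.001]
contact_force: [-13.3, -0.2, 21.1]
opening: 0.0557
grip_force: 87.6
lid mm [ -0.1   0.4 -14.3] turn to grinder-aligned [ 0.    -0.     0.161] q [ 0.02 -0.18  1.99 -0.    1.33  1.07] F [-13.3  -0.2  21.1] t 11.75
[-0.20054365  2.38763069  0.11357764]
```

```bash
python3 -m pendant '[[[-1,-0.6,1],[0,0,0],0.5],[[-1,-0.6,0],[0,0,0],0.5],[[0,0,0],[0,0,0],0.5],[[0,0,0],[0,0,0],0.5],[[0,0,0],[0,0,0],0.5]]';python3 -c "
from h import *
to('lid',0);print(get_obs()['wrist_torque'])
i=optics.get_image('scene')[:,:,::-1];cv2.imwrite('pics/c3.png',cv2.resize(i[110:240,220:340],None,fx=4.5,fy=4.5,interpolation=2))"
```

```text
t: 12.17
tool_pos: [0.4931, 0.0821, 0.1598]
tool_rot: [3.034, 0.807, 0.01]
contact_force: [-7.1, -0.4, 19.5]
opening: 0.0556
grip_force: 87.6
lid mm [  0.2   0.6 -14.2] turn to grinder-aligned [ 0.003 -0.006  0.161] q [ 0.02 -0.18  1.99 -0.    1.33  1.07] F [-7.1 -0.4 19.5] t 12.1667
[-0.13030384  1.42715634  0.06388051]
```

View pics/c3.png

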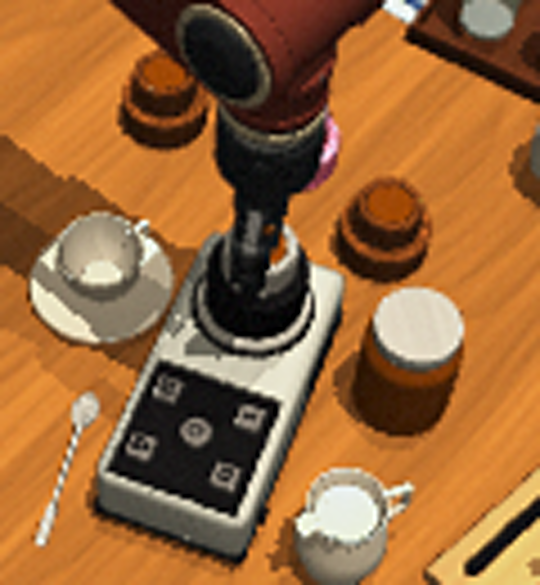

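The lid sits low, about 15.5 mm below the start. It is stopped hard at 20 N (the ring needs 10.5 N), still gripped, and the other things have not moved. I hand in.

```bash
python3 -m pendant '[[[0,0,0.5],[0,0,0],0.5],[[0,0,0],[0,0,0],0.5],[[0,0,0],[0,0,0],0.5],[[0,0,0],[0,0,0],0.5]]' && python3 -c "
from station import ctrl
print(ctrl.finish_job())"
```

```text
t: 12.55
tool_pos: [0.4932, 0.0822, 0.1598]
tool_rot: [3.034, 0.807, 0.01]
contact_force: [-8.7, -0.4, 21.8]
opening: 0.0562
grip_force: 87.9
the job is handed in; nothing more can be done
None
```

I pressed the on, coarse and two-cups keys fully down in that order, keyed the lid and pushed it to its hard stop, and handed the job in at 12.6 s with the gripper still holding it down at about 22 N; the hand-in returned no verdict, so "home and grinding" is my reading from the 15.5 mm drop (16 mm expected) and the force.

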